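# Move jointed cask staves to the raising rack in their order

## Robot

A 6-joint arm with a two-finger parallel gripper is mounted at the origin on a cart in front of the work surface, level with it; the furniture and walls round the work are solid. World frame = base frame: x ahead of the robot, y to its left, z up, the work surface at z = 0. Lengths are in mm, angles in rad, forces in N, time in s.
With the tool pointing down it reaches from about 150 to 775 mm from the base axis. Payload 6.1 kg.
Tool frame: the origin (TCP) lies on the centre line of the jaws, within the pads' length; the fingertips stand 22 mm ahead of it and the grasp point (between the pads) lies 3 mm ahead of it; z points along the fingers, y is the line along which they close (so a half turn about z gives the same grasp; the last joint's range is limited). The gripper opens to 85 mm and grips with 20 to 120 N. Pads are 22 mm wide; open, the fingers measure 114 mm over their backs; the gripper's body (76 mm by 85 mm) begins 54 mm behind the grasp point. The pads swing forward as they close: fully open they stand 13 mm farther back than shut.
Start: joints at [0, 0.126, -0.04, 1.405, 0, 1.571], TCP at [524.984, -0, 253.295] pointing down, gripper open.
Joint ranges: [-2.72, 2.72], [-0.95, 1.95], [-1.27, 1.35], [-1.78, 2.02], [-1.46, 1.47], [-3.14, 3.14]. Speed limits (rad/s): [2.39, 2.39, 3.01, 3.14, 3.14, 3.14].

## Interface

Orientations are given as a unit quaternion [w, x, y, z].
In Python, from rig import env gives the robot as it stands.
- The arm moves only by the tool carry_out, never from a script. Its argument "commands" is a list of rows, each an object of numbers: "grip": the closure, from 0 (fully open) to 1 (shut); "tx", "ty", "tz": the shift along the tool's x, y, z in m; "spin": the turn about the tool's z in degrees. A call has 1 to 20 rows; each row is the pose to reach, as a shift and turn from the pose commanded when the call began, along the tool's axes at that moment; what a row does not reach only later rows make up. A row lasts 1/10 s, in which the tool goes at most 50 mm and 8.59 degrees, less where a joint would pass 70% of its speed; a pose out of reach is approached as far as the arm can. A call with a gripper value outside its range is refused whole. The fingers move at their own pace and stop on an object; the grip force is fixed at half the most. Time passes only in rows, so rows that repeat a pose let the fingers close. It gives the time, the measured TCP pose, the force, the opening and the grip force at its end, in the units of the state.
- env.get_state(): the state, without advancing time (a new reading comes with each control period).
- env.grab_frame(name): name is "scene" or "side" or "wrist"; returns the picture (480x640x3 uint8, blue, green, red); there is no depth.
- env.camera_params(name): a dict with "K" (3x3 intrinsics, pixels), "xyz" and "rotation" of the camera in the world; the wrist camera has in their place "mount" (4x4, takes a point from camera to tool coordinates, whose origin is the TCP and whose axes are the flange's). Camera axes: x right, y down, z forward; pixel columns grow to the right and rows downward; lengths in mm; the calibration is good to about 2 mm. The wrist camera is an equidistant fisheye: a pixel r from the principal point sees the ray r / f radians off the axis. A picture is of the moment at which its call begins: read the wrist's pose just before it. camera_params takes no time and is no camera call.
- env.sign_off(): hands the job in; it is judged then, once.
The state is a dict: "time": time; "joint_positions": joint angles; "joint_velocities": joint speeds; "joint_efforts": joint torques, N m; "position": TCP position; "eef_rot": TCP orientation; "ft_force": force on the tool from outside, world axes, zero at the start; "ft_torque": the same for the moment, N m; "finger_gap": finger opening in mm; "grasp_force": force on a finger pad.
Only numpy, scipy, OpenCV 4.12 (cv2) and the standard library are available. Lean on these libraries where they do the work, as an engineer would, in place of code of your own. Each camera call takes 0.05 s, during which the arm holds its last target. There are 200 camera calls.

## Task

The four cask staves in the planing rack have been jointed, each edge planed to meet its neighbour's, so they must stay in their order. Move them to the empty raising rack, keeping the same order from left to right: the leftmost stave into the leftmost place and so on. Leave each standing on its edge, fully down between the dowels of its cradle, reaching about equally far out at both ends.

Things in the scene. Friction and masses are not known exactly. Their poses are not given: they have to be found in the camera images.
- planing_rack: fixed dark board 140 x 230 x 14 mm carrying four cradles side by side, in which the staves stand at the start. Origin: centre of its underside, on the bench. y runs along the row to the robot's left, x away from the robot, along the staves; turned at most 0.2 rad from the robot's axes. Places at y = +81, +27, -27, -81 mm, left to right. May stand left or right of the other rack.
- raising_rack: the empty fixed rack, built alike: origin, axes, places as for the planing rack. A stave stands in it at x = 0, lower edge 24 mm above the origin on a batten, between two pairs of upright dowels (at x = +45 and -45 mm; gap 19 mm). Dowels: 10 mm thick, 36 mm high above the batten, the top 14 mm tapering to 3 mm to lead the stave in.
- stave_a: the narrowest of four loose staves of pale oak, standing on edge: 42 mm high, 12 mm thick, 150 mm long, slightly bowed, its edges tapering 4 mm over the last 25 mm at each end. Origin: middle of its lower edge, which rests on the batten; x along its length, z up (top edge at z = +42 mm), y through its thickness. About 0.08 to 0.16 kg.
- stave_b: the second narrowest of four loose staves of pale oak, standing on edge: 50 mm high, 12 mm thick, 150 mm long, slightly bowed, its edges tapering 4 mm over the last 25 mm at each end. Origin: middle of its lower edge, which rests on the batten; x along its length, z up (top edge at z = +50 mm), y through its thickness. About 0.08 to 0.16 kg.
- stave_c: the second widest of four loose staves of pale oak, standing on edge: 58 mm high, 12 mm thick, 150 mm long, slightly bowed, its edges tapering 4 mm over the last 25 mm at each end. Origin: middle of its lower edge, which rests on the batten; x along its length, z up (top edge at z = +58 mm), y through its thickness. About 0.08 to 0.16 kg.
- stave_d: the widest of four loose staves of pale oak, standing on edge: 66 mm high, 12 mm thick, 150 mm long, slightly bowed, its edges tapering 4 mm over the last 25 mm at each end. Origin: middle of its lower edge, which rests on the batten; x along its length, z up (top edge at z = +66 mm), y through its thickness. About 0.08 to 0.16 kg.
- cradle_a: the planing rack's cradle in which stave_a stands at the start; fixed, so it marks that stave's place in the row. A batten 124 x 46 x 10 mm with four dowels like the other rack's. Origin: centre of the batten's underside (stave's lower edge 10 mm above); axes as the rack's.
- cradle_b: the planing rack's cradle in which stave_b stands at the start; fixed, so it marks that stave's place in the row. A batten 124 x 46 x 10 mm with four dowels like the other rack's. Origin: centre of the batten's underside (stave's lower edge 10 mm above); axes as the rack's.
- cradle_c: the planing rack's cradle in which stave_c stands at the start; fixed, so it marks that stave's place in the row. A batten 124 x 46 x 10 mm with four dowels like the other rack's. Origin: centre of the batten's underside (stave's lower edge 10 mm above); axes as the rack's.
- cradle_d: the planing rack's cradle in which stave_d stands at the start; fixed, so it marks that stave's place in the row. A batten 124 x 46 x 10 mm with four dowels like the other rack's. Origin: centre of the batten's underside (stave's lower edge 10 mm above); axes as the rack's.

How it is judged:
By the outcome, as a careful person would: the job done as asked, in the order asked, and still so for the second after the job is handed in, with the robot touching nothing.
It also fails if it takes over 96 s, if anything falls off the work surface, if the arm or the gripper's body presses on something with over 40 N, if the wrist force passes 120 N, or if a joint passes its speed limit or range.

## Working session

There is one attempt and no reset: what is moved stays moved. The work goes in short steps, Python scripts to look and compute and a tool call to move; the robot and the scene stay as the last step left them, time stands still between calls to the robot, and variables do not carry over. Pictures are saved under pics/ and viewed, at most 14 in all, crops included, and the job is handed in when it is done.

Besides the shell and the picture viewer there is one more tool, called after "Call:" as name([rows], argument=value, ...), one row to a line, values as JSON. carry_out: Moves the arm, as the interface text tells. Its arguments: {"type":"object","properties":{"commands":{"type":"array","items":{"type":"object","properties":{"grip":{"type":"number"},"tx":{"type":"number"},"ty":{"type":"number"},"tz":{"type":"number"},"spin":{"type":"number"}}}}},"required":["commands"]}

```bash
mkdir -p pics; ls
python3 - <<'E'
from rig import env
import cv2
s=env.get_state();print(s['position'],s['eef_rot'],s['time'])
for n in('scene','side','wrist'):
    cv2.imwrite(f'pics/{n}0.png',env.grab_frame(n)); p=env.camera_params(n); print(n,{k:(v.tolist() if hasattr(v,'tolist') else v) for k,v in p.items()})
E
```

```text
pics
[ 5.24638251e+02 -2.80685244e-03  2.52520671e+02] [-5.56911366e-04  7.07098234e-01  7.07114876e-01 -5.73372371e-04] 0.0
scene {'K': [[434.17909733873864, 0.0, 320.06941881770575], [0.0, 434.17909733873864, 237.77191564497625], [0.0, 0.0, 1.0]], 'xyz': [-36.36102918037094, 673.5435042248463, 581.2514887531614], 'rotation': [0.18231361271392493, -0.3319458681279663, 0.8257305303463842, -0.41802246172406443]}
side {'K': [[464.31427670904253, 0.0, 320.5623617214232], [0.0, 464.31427670904253, 244.52198864781045], [0.0, 0.0, 1.0]], 'xyz': [461.8533694665862, -629.8485323960322, 368.7274375126692], 'rotation': [-0.567205935841439, 0.8234525721140593, -0.013675150817226542, 0.004034609659361503]}
wrist {'K': [[371.64829954431775, 0.0, 321.1646247464467], [0.0, 371.64829954431775, 241.34587495560967], [0.0, 0.0, 1.0]], 'mount': [[-0.0006703864406742085, -0.9546242152318041, -0.2978122869780258, 76.42086078129313], [0.9999995150029746, -0.0008548415723952609, 0.0004891213560550918, -0.3282876035374249], [-0.000721509414356135, -0.2978118146396276, 0.9546243253160986, -120.32393792474339], [0.0, 0.0, 0.0, 1.0]]}
```

View pics/scene0.png

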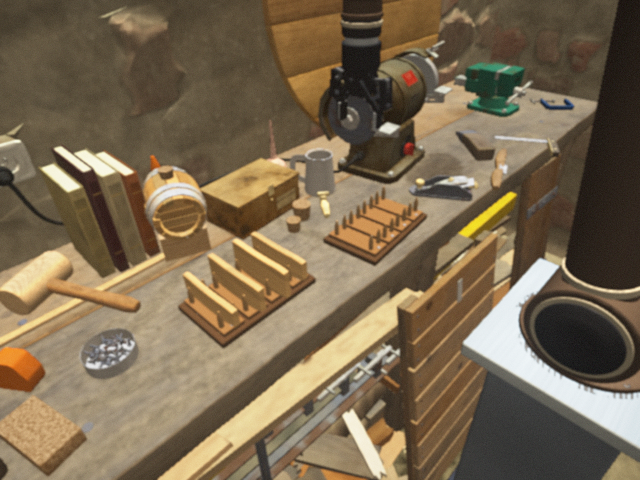

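View pics/side0.png

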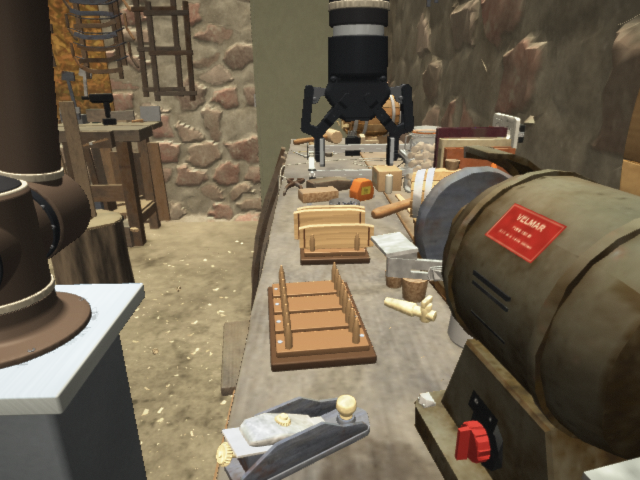

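View pics/wrist0.png

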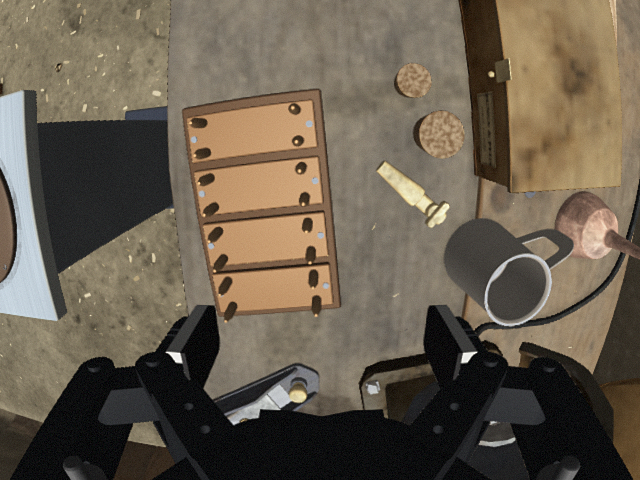

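The scene view shows the planing rack with its staves at about px (245,290) and the empty rack at (375,225). The side view has the empty rack at (320,320), with the staves behind it. In the wrist view the empty rack's orange battens run from (250,130) to (275,290).

```bash
cat > h.py <<'E'
import numpy as np,cv2
from scipy.spatial.transform import Rotation as R
def rot(q): return R.from_quat(np.r_[q[1:],q[0]]).as_matrix()
def cam(env,name,s=None):
    p=env.camera_params(name);K=p['K']
    if name=='wrist':
        M=np.array(p['mount']);Rt=rot(s['eef_rot'])
        return K,Rt@M[:3,:3],np.array(s['position'])+Rt@M[:3,3],True
    return K,rot(p['rotation']),np.array(p['xyz']),False
def rays(c,uv):
    K,Rc,o,fish=c;uv=np.asarray(uv,float).reshape(-1,2)
    x=(uv[:,0]-K[0][2])/K[0][0];y=(uv[:,1]-K[1][2])/K[1][1]
    if fish:
        r=np.hypot(x,y);k=np.where(r>1e-9,np.sin(r)/np.maximum(r,1e-9),1)
        d=np.c_[x*k,y*k,np.cos(r)]
    else: d=np.c_[x,y,np.ones_like(x)]
    d/=np.linalg.norm(d,axis=1)[:,None]
    return d@Rc.T
def plane(c,uv,z):
    d=rays(c,uv);return c[2]+d*((z-c[2][2])/d[:,2])[:,None]
def tri(c1,uv1,c2,uv2):
    A=np.zeros((3,3));b=np.zeros(3)
    for c,uv in((c1,uv1),(c2,uv2)):
        d=rays(c,uv)[0];P=np.eye(3)-np.outer(d,d);A+=P;b+=P@c[2]
    return np.linalg.solve(A,b)
E
python3 - <<'E'
from rig import env
from h import *
np.set_printoptions(precision=1,suppress=True)
s=env.get_state();w=cam(env,'wrist',s);sc=cam(env,'scene')
print(w[2]); im=cv2.imread('pics/wrist0.png')
print('raise board',plane(w,[(183,108),(320,89),(340,306)],14))
hsv=cv2.cvtColor(im,cv2.COLOR_BGR2HSV);print(hsv[130,250],hsv[185,250],hsv[242,260],hsv[290,275],hsv[166,240])
m=cv2.inRange(hsv,(5,100,140),(20,220,255))
for k in cv2.findContours(m,0,1)[0]:
    if cv2.contourArea(k)>1500:
        print(cv2.contourArea(k),k.reshape(-1,2).mean(0),cv2.minAreaRect(plane(w,k,24)[:,:2].astype(np.float32)))
print('plan board',plane(sc,[(180,305),(226,341),(314,280)],14))
E
```

```text
[524.5  76.4 373. ]
raise board [[ 387.4  102.9   14. ]
 [ 523.3  115.2   14. ]
 [ 544.6 -108.9   14. ]]
[ 14 112 198] [ 14 111 199] [ 14 111 197] [ 15 115 193] [ 14 121 164]
4098.5 [273.8 289. ] ((472.6799621582031, -84.88933563232422), (122.50061798095703, 44.46442794799805), 5.6263885498046875)
4514.5 [259.5 239.7] ((467.9557800292969, -31.350656509399414), (122.64047241210938, 44.84364318847656), 5.53503942489624)
5126.5 [255.2 188.2] ((462.2790832519531, 22.178146362304688), (122.36746215820312, 44.940147399902344), 5.744041442871094)
5313.5 [247.6 128.8] ((456.9909362792969, 76.00472259521484), (122.4294204711914, 44.28009796142578), 5.67501974105835)
13497.0 [572.5  89.5] ((792.4501953125, 134.8154296875), (166.9816131591797, 212.84153747558594), 6.086925506591797)
plan board [[567.5 450.   14. ]
 [433.3 441.9  14. ]
 [434.5 230.4  14. ]]
```

Call:
carry_out([
  {"tx":0.15,"ty":-0.03,"spin":-90,"grip":0.6},
  {"tx":0.15,"ty":-0.03,"spin":-90,"grip":0.6},
  {"tx":0.15,"ty":-0.03,"spin":-90,"grip":0.6},
  {"tx":0.15,"ty":-0.03,"spin":-90,"grip":0.6},
  {"tx":0.15,"ty":-0.03,"spin":-90,"grip":0.6},
  {"tx":0.15,"ty":-0.03,"spin":-90,"grip":0.6},
  {"tx":0.15,"ty":-0.03,"spin":-90,"grip":0.6},
  {"tx":0.15,"ty":-0.03,"spin":-90,"grip":0.6},
  {"tx":0.15,"ty":-0.03,"spin":-90,"grip":0.6},
  {"tx":0.15,"ty":-0.03,"spin":-90,"grip":0.6},
  {"tx":0.15,"ty":-0.03,"spin":-90,"grip":0.6},
  {"tx":0.15,"ty":-0.03,"spin":-90,"grip":0.6},
  {"tx":0.15,"ty":-0.03,"spin":-90,"grip":0.6},
])

```text
invalid input
```

```bash
cat > snap.py <<'E'
import sys,pickle
from rig import env
from h import *
s=env.get_state();im=env.grab_frame('wrist');n=sys.argv[1]
cv2.imwrite(f'pics/{n}.png',im);pickle.dump(cam(env,'wrist',s),open(n+'.pkl','wb'))
print(s['time'],s['position'],s['eef_rot'],s['finger_gap'],s['joint_positions'])
E
python3 snap.py w1
```

```text
0.15 [5.24699528e+02 4.91576106e-04 2.52685423e+02] [-4.36277556e-04  7.07111731e-01  7.07101539e-01 -4.71326605e-04] 85.85461462036558 [ 2.67508967e-05  1.26273785e-01 -4.03868430e-02  1.40541925e+00
 -4.95232423e-05  1.57083752e+00]
```

Call:
carry_out([
  {"ty":0.19,"grip":0.6},
  {"ty":0.19,"grip":0.6},
  {"ty":0.19,"grip":0.6},
  {"ty":0.19,"grip":0.6},
  {"ty":0.19,"grip":0.6},
  {"ty":0.19,"grip":0.6},
  {"ty":0.19,"grip":0.6},
])

```text
invalid input
```

```bash
python3 snap.py w2
```

```text
0.2 [5.24773244e+02 2.79501448e-04 2.52806877e+02] [-3.59278253e-04  7.07104034e-01  7.07109341e-01 -3.67649785e-04] 85.44812160379615 [ 6.70132312e-06  1.26211203e-01 -4.01933109e-02  1.40541984e+00
 -1.18361010e-05  1.57079553e+00]
```

View pics/w1.png

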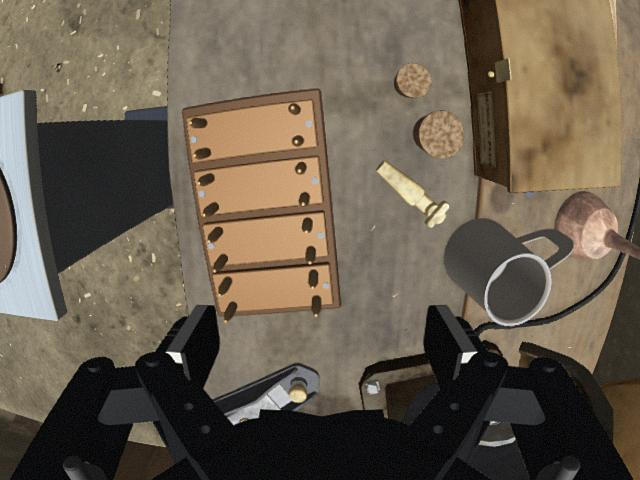

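View pics/w2.png

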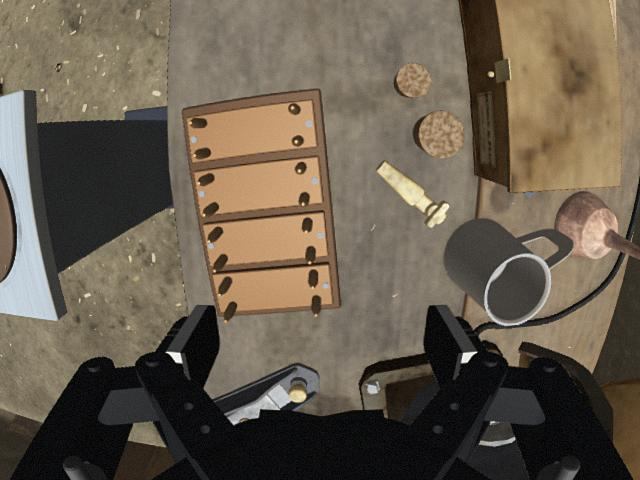

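Both pictures show the arm unmoved, because both move calls were refused. The rows probably need every key.

Call:
carry_out([
  {"tx":0.15,"ty":-0.03,"tz":0,"spin":-90,"grip":0.6},
  {"tx":0.15,"ty":-0.03,"tz":0,"spin":-90,"grip":0.6},
  {"tx":0.15,"ty":-0.03,"tz":0,"spin":-90,"grip":0.6},
  {"tx":0.15,"ty":-0.03,"tz":0,"spin":-90,"grip":0.6},
  {"tx":0.15,"ty":-0.03,"tz":0,"spin":-90,"grip":0.6},
  {"tx":0.15,"ty":-0.03,"tz":0,"spin":-90,"grip":0.6},
  {"tx":0.15,"ty":-0.03,"tz":0,"spin":-90,"grip":0.6},
  {"tx":0.15,"ty":-0.03,"tz":0,"spin":-90,"grip":0.6},
  {"tx":0.15,"ty":-0.03,"tz":0,"spin":-90,"grip":0.6},
  {"tx":0.15,"ty":-0.03,"tz":0,"spin":-90,"grip":0.6},
  {"tx":0.15,"ty":-0.03,"tz":0,"spin":-90,"grip":0.6},
  {"tx":0.15,"ty":-0.03,"tz":0,"spin":-90,"grip":0.6},
  {"tx":0.15,"ty":-0.03,"tz":0,"spin":-90,"grip":0.6},
])

```text
time: 1.55
position: [494.9, 150.0, 253.2]
eef_rot: [-0.0, 0.001, 1.0, -0.0]
ft_force: [-0.5, -0.5, -0.2]
finger_gap: 34.1
grasp_force: 0.0
```

```bash
python3 snap.py w1
```

```text
1.55 [494.94267924 149.99320195 253.21873316] [-8.06290357e-05  9.27225621e-04  9.99999567e-01 -8.25329669e-06] 34.07353254731463 [ 2.94237673e-01  1.11091286e-01 -5.64876026e-02  1.40337652e+00
  3.11168370e-05  2.96092122e-01]
```

Call:
carry_out([
  {"tx":0,"ty":0.19,"tz":0,"spin":0,"grip":0.6},
  {"tx":0,"ty":0.19,"tz":0,"spin":0,"grip":0.6},
  {"tx":0,"ty":0.19,"tz":0,"spin":0,"grip":0.6},
  {"tx":0,"ty":0.19,"tz":0,"spin":0,"grip":0.6},
  {"tx":0,"ty":0.19,"tz":0,"spin":0,"grip":0.6},
  {"tx":0,"ty":0.19,"tz":0,"spin":0,"grip":0.6},
  {"tx":0,"ty":0.19,"tz":0,"spin":0,"grip":0.6},
])

```text
time: 2.3
position: [494.9, 339.3, 253.3]
eef_rot: [-0.0, 0.0, 1.0, -0.0]
ft_force: [0.0, 0.6, -0.1]
finger_gap: 34.3
grasp_force: 0.0
```

```bash
python3 snap.py w2
```

```text
2.3 [494.94643161 339.33879062 253.25108703] [-1.17945377e-04  4.88524532e-04  9.99999843e-01 -2.46764974e-04] 34.306853012540486 [ 6.01125439e-01  2.71367627e-01  1.39123330e-01  1.43902583e+00
 -2.73369560e-04  6.02102553e-01]
```

View pics/w1.png

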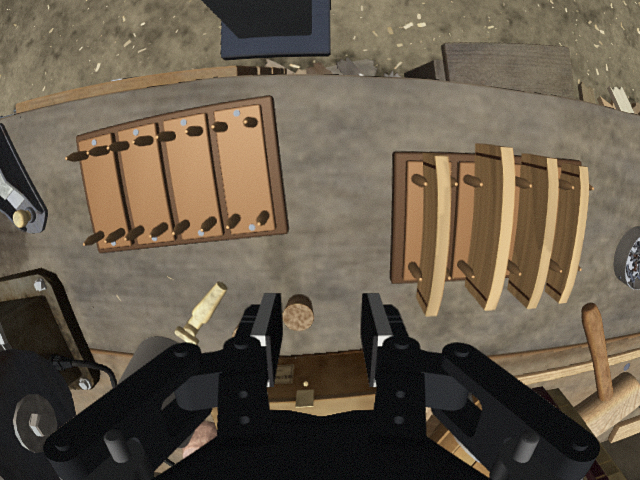

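View pics/w2.png

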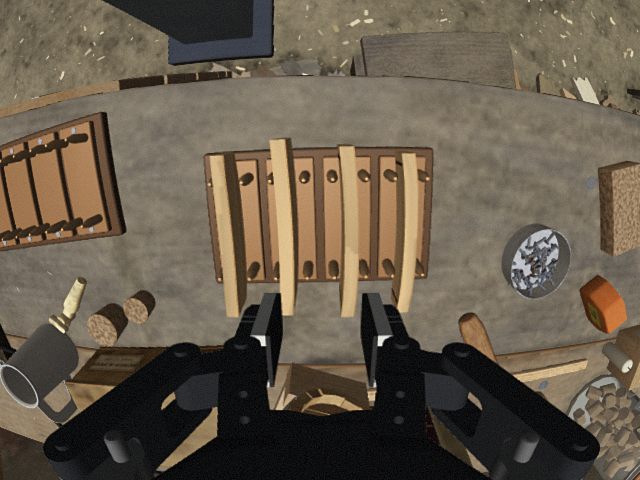

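w1 shows the empty rack at about (180,175) and the staves' lit tops at columns 437, 500, 545 and 575. In w2 the tops are at columns 226, 285, 348 and 407, rows 140–315, with the robot's left at image right. Next I segment the top faces and triangulate them.

Run:
```python
from h import *
import pickle
np.set_printoptions(precision=1,suppress=True)
ims=[cv2.imread(f'pics/w{i}.png') for i in(1,2)];cs=[pickle.load(open(f'w{i}.pkl','rb')) for i in(1,2)]
hs=[cv2.cvtColor(i,cv2.COLOR_BGR2HSV) for i in ims]
for h,cols in zip(hs,([420,430,437,480,500,525,545,575],[215,222,230,260,285,340,348,400,407])): print([tuple(map(int,h[230,c])) for c in cols])
# raising-rack heights: batten centroids by minAreaRect of undistorted contour, wrist0 vs w1
for i in(0,1):
    print('view',i+1)
    m=cv2.inRange(hs[i],(5,100,120),(20,220,255))
    for k in cv2.findContours(m,0,1)[0]:
        if cv2.contourArea(k)>1500:
            x,y,w,h=cv2.boundingRect(k)
            if y<300: print(x,y,w,h,cv2.minAreaRect(plane(cs[i],k,24)[:,:2].astype(np.float32)))
for i in(0,1):
    m=cv2.inRange(hs[i],(12,60,190),(30,110,255))
    print('tops',i+1,[(cv2.boundingRect(k),cv2.contourArea(k)) for k in cv2.findContours(m,0,1)[0] if cv2.contourArea(k)>300])
```

```text
[(14, 121, 173), (16, 130, 108), (19, 102, 187), (16, 118, 112), (17, 111, 189), (15, 120, 106), (20, 103, 201), (16, 124, 99)]
[(13, 108, 113), (19, 95, 198), (17, 115, 200), (14, 129, 113), (19, 91, 223), (14, 125, 175), (19, 90, 198), (16, 134, 99), (19, 94, 217)]
view 1
404 161 20 120 ((508.90863037109375, 242.71340942382812), (122.76824188232422, 17.74524688720703), 1.3512473106384277)
81 150 50 99 ((481.5325622558594, -83.85444641113281), (104.83641815185547, 44.77341079711914), 5.547544002532959)
113 111 109 134 ((462.2883605957031, -4.687282562255859), (127.78217315673828, 108.61445617675781), 5.34531831741333)
212 104 63 131 ((456.79150390625, 73.3245849609375), (124.5595474243164, 50.50014114379883), 5.613216400146484)
view 2
236 160 28 120 ((507.7882995605469, 270.2106628417969), (121.73956298828125, 19.42917251586914), 2.258380651473999)
293 158 24 122 ((506.9150695800781, 323.72662353515625), (122.3907241821289, 18.57666778564453), 1.2158169746398926)
378 157 19 120 ((504.8341064453125, 404.6057434082031), (120.99634552001953, 17.636049270629883), 1.3348400592803955)
293 150 49 130 ((499.9010925292969, 348.3083801269531), (134.48226928710938, 39.23640823364258), 13.797361373901367)
31 149 38 77 ((462.9870300292969, 23.023038864135742), (86.3540267944336, 44.42691421508789), 5.504072189331055)
59 122 49 113 ((456.3947448730469, 76.32052612304688), (122.85587310791016, 44.94923400878906), 5.565790176391602)
tops 1 [((584, 384, 56, 53), 1122.0), ((518, 363, 76, 22), 458.5), ((189, 284, 36, 45), 380.0), ((559, 167, 30, 137), 919.5), ((527, 158, 31, 151), 1210.5), ((427, 156, 23, 160), 1663.5), ((484, 147, 31, 164), 1668.5), ((164, 114, 49, 75), 1888.5), ((215, 106, 53, 85), 2864.0)]
tops 2 [((514, 361, 74, 21), 455.5), ((210, 156, 28, 161), 1612.5), ((398, 154, 20, 159), 1688.5), ((340, 147, 18, 170), 1962.5), ((267, 140, 26, 175), 2230.5)]
```

Run:
```python
from h import *
import pickle
from scipy.optimize import brentq
np.set_printoptions(precision=1,suppress=True)
def curves(i):
    im=cv2.imread(f'pics/w{i}.png');c=pickle.load(open(f'w{i}.pkl','rb'))
    m=cv2.inRange(cv2.cvtColor(im,cv2.COLOR_BGR2HSV),(12,60,180 if i==1 else 190),(30,112,255));out=[]
    for k in cv2.findContours(m,0,1)[0]:
        x,y,w,h=cv2.boundingRect(k)
        if h>130 and x>200:
            f=np.zeros_like(m);cv2.drawContours(f,[k],-1,255,-1);e=m&f
            rows=np.arange(y+3,y+h-3);mid=np.array([np.mean(np.where(e[r])[0]) for r in rows])
            wd=np.median([np.sum(e[r]>0) for r in rows])
            out.append((x,c,np.c_[mid,rows],wd,k))
    return sorted(out,key=lambda o:-o[0])
for a,b in zip(curves(1),curves(2)):
    def yat(o,z,x):
        P=plane(o[1],o[2],z);s=np.argsort(P[:,0]);return np.interp(x,P[s,0],P[s,1])
    hs=[brentq(lambda z:yat(a,z,x)-yat(b,z,x),20,150) for x in(470,490,510,530,550)]
    H=np.median(hs);P=plane(b[1],b[4].reshape(-1,2),H-3)
    print('H',np.array(hs),'w',a[3],b[3],'x-range',P[:,0].min(),P[:,0].max(),'y@x',np.array([yat(b,H,x) for x in(455,480,505,530,555)]))
```

```text
H [63.9 64.5 65.1 65.4 65.4] w 8.0 12.0 x-range 438.3009995281518 587.1613221317895 y@x [414.8 416.9 418.2 418.4 418.1]
H [81.2 80.8 81.2 80.7 80.9] w 9.0 13.0 x-range 432.93047396256594 581.7017297995312 y@x [361.6 363.6 364.5 364.7 364.1]
H [91.9 89.6 89.7 89.1 89.4] w 12.0 14.0 x-range 426.66705894208104 574.9361774051326 y@x [307.9 308.9 310.1 310.5 310.5]
H [73.6 73.2 74.1 72.6 72.1] w 12.0 12.0 x-range 438.52409189456193 587.1789164982366 y@x [253.4 255.  256.3 257.  257. ]
```

The tops stand at 66, 82, 90 and 74 mm, so left to right the staves are a, c, d, b. All have yaw of about +1.4°. The raising-rack places are at yaw +5.65°, with batten tops confirmed at 24 mm. Now picking stave a.

Call:
carry_out([
  {"tx":-0.018,"ty":0.078,"tz":0.07,"spin":-1.4,"grip":0.6},
  {"tx":-0.018,"ty":0.078,"tz":0.09,"spin":-1.4,"grip":0.6},
  {"tx":-0.018,"ty":0.078,"tz":0.1,"spin":-1.4,"grip":0.6},
  {"tx":-0.018,"ty":0.078,"tz":0.1,"spin":-1.4,"grip":0.6},
  {"tx":-0.018,"ty":0.078,"tz":0.13,"spin":-1.4,"grip":0.6},
  {"tx":-0.018,"ty":0.078,"tz":0.155,"spin":-1.4,"grip":0.6},
  {"tx":-0.018,"ty":0.078,"tz":0.175,"spin":-1.4,"grip":0.6},
  {"tx":-0.018,"ty":0.078,"tz":0.19,"spin":-1.4,"grip":0.6},
  {"tx":-0.018,"ty":0.078,"tz":0.196,"spin":-1.4,"grip":0.6},
  {"tx":-0.018,"ty":0.078,"tz":0.196,"spin":-1.4,"grip":0.6},
  {"tx":-0.018,"ty":0.078,"tz":0.196,"spin":-1.4,"grip":0.6},
])

```text
time: 3.45
position: [513.6, 418.1, 58.8]
eef_rot: [0.001, -0.012, 1.0, 0.001]
ft_force: [0.2, 0.4, -0.4]
finger_gap: 34.1
grasp_force: 0.0
```

```bash
python3 snap.py w3
```

```text
3.45 [513.64904692 418.13226048  58.80945256] [ 7.27642922e-04 -1.19881307e-02  9.99927703e-01  5.86625608e-04] 34.07337673010292 [ 6.83239504e-01  4.40221551e-01 -5.35571098e-02  1.07514839e+00
  1.35689954e-05  6.59262671e-01]
```

View pics/w3.png

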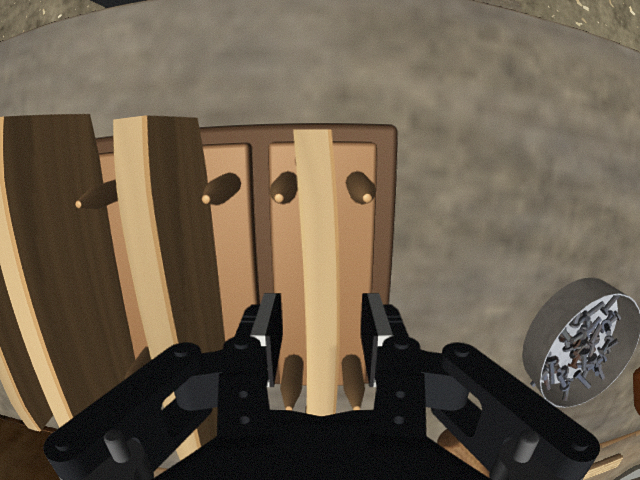

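The stave runs at column ~320 midway between the pads (275 and 370), clear of dowels and neighbour. I close and lift.

Call:
carry_out([
  {"tx":0,"ty":0,"tz":0,"spin":0,"grip":1},
  {"tx":0,"ty":0,"tz":0,"spin":0,"grip":1},
  {"tx":0,"ty":0,"tz":0,"spin":0,"grip":1},
  {"tx":0,"ty":0,"tz":0,"spin":0,"grip":1},
  {"tx":0,"ty":0,"tz":0,"spin":0,"grip":1},
  {"tx":0,"ty":0,"tz":-0.02,"spin":0,"grip":1},
  {"tx":0,"ty":0,"tz":-0.05,"spin":0,"grip":1},
  {"tx":0,"ty":0,"tz":-0.1,"spin":0,"grip":1},
  {"tx":0,"ty":0,"tz":-0.1,"spin":0,"grip":1},
  {"tx":0,"ty":0,"tz":-0.1,"spin":0,"grip":1},
])

```text
time: 4.5
position: [513.5, 418.5, 158.5]
eef_rot: [0.001, -0.012, 1.0, 0.001]
ft_force: [-0.2, 0.2, -2.9]
finger_gap: 10.8
grasp_force: 58.6
```

```bash
cat > go.py <<'E'
# shift from commanded pose (x,y,z,yaw deg) to target, in tool axes
import sys
from math import *
x,y,yaw,X,Y=map(float,sys.argv[1:6]);a=radians(yaw);dx,dy=X-x,Y-y
print('tx %.4f ty %.4f'%(-(dx*cos(a)+dy*sin(a))/1e3,(-dx*sin(a)+dy*cos(a))/1e3))
E
python3 go.py 513 418 1.4 457 77.4
```

```text
tx 0.0643 ty -0.3391
```

Call:
carry_out([
  {"tx":0.064,"ty":-0.339,"tz":0,"spin":-4.25,"grip":1},
  {"tx":0.064,"ty":-0.339,"tz":0,"spin":-4.25,"grip":1},
  {"tx":0.064,"ty":-0.339,"tz":0,"spin":-4.25,"grip":1},
  {"tx":0.064,"ty":-0.339,"tz":0,"spin":-4.25,"grip":1},
  {"tx":0.064,"ty":-0.339,"tz":0,"spin":-4.25,"grip":1},
  {"tx":0.064,"ty":-0.339,"tz":0,"spin":-4.25,"grip":1},
  {"tx":0.064,"ty":-0.339,"tz":0,"spin":-4.25,"grip":1},
  {"tx":0.064,"ty":-0.339,"tz":0,"spin":-4.25,"grip":1},
  {"tx":0.064,"ty":-0.339,"tz":0,"spin":-4.25,"grip":1},
  {"tx":0.064,"ty":-0.339,"tz":0.03,"spin":-4.25,"grip":1},
  {"tx":0.064,"ty":-0.339,"tz":0.04,"spin":-4.25,"grip":1},
  {"tx":0.064,"ty":-0.339,"tz":0.05,"spin":-4.25,"grip":1},
  {"tx":0.064,"ty":-0.339,"tz":0.05,"spin":-4.25,"grip":1},
])

```text
time: 5.8
position: [456.4, 78.2, 105.8]
eef_rot: [-0.002, -0.05, 0.999, -0.0]
ft_force: [-0.3, -0.8, -0.8]
finger_gap: 11.2
grasp_force: 59.1
```

```bash
python3 snap.py w4
```

```text
5.8 [456.3558129   78.15136098 105.75108805] [-1.54863164e-03 -4.99969498e-02  9.98748161e-01 -1.31728127e-04] 11.239271221323069 [ 1.69542063e-01  5.65310602e-02 -4.43775942e-01  1.07359591e+00
  1.07740349e-04  6.95061690e-02]
```

View pics/w4.png

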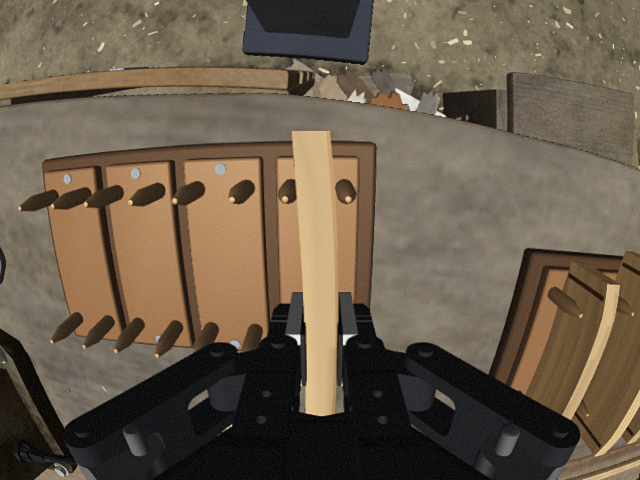

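The stave is centred over the leftmost cradle: the dowel tips at columns 285 and 350 straddle it at 317. Lowering.

Call:
carry_out([
  {"tx":0,"ty":0,"tz":0.015,"spin":0,"grip":1},
  {"tx":0,"ty":0,"tz":0.03,"spin":0,"grip":1},
  {"tx":0,"ty":0,"tz":0.04,"spin":0,"grip":1},
  {"tx":0,"ty":0,"tz":0.046,"spin":0,"grip":1},
  {"tx":0,"ty":0,"tz":0.05,"spin":0,"grip":1},
  {"tx":0,"ty":0,"tz":0.05,"spin":0,"grip":1},
  {"tx":0,"ty":0,"tz":0.05,"spin":0,"grip":1},
])

```text
time: 6.55
position: [457.7, 77.7, 58.2]
eef_rot: [0.001, -0.049, 0.999, 0.0]
ft_force: [-2.4, 1.1, 5.8]
finger_gap: 10.8
grasp_force: 59.9
```

Call:
carry_out([
  {"tx":0,"ty":0,"tz":0,"spin":0,"grip":0.6},
  {"tx":0,"ty":0,"tz":0,"spin":0,"grip":0.6},
  {"tx":0,"ty":0,"tz":0,"spin":0,"grip":0.6},
  {"tx":0,"ty":0,"tz":0,"spin":0,"grip":0.6},
  {"tx":0,"ty":0,"tz":-0.04,"spin":0,"grip":0.6},
  {"tx":0,"ty":0,"tz":-0.09,"spin":0,"grip":0.6},
  {"tx":0,"ty":0,"tz":-0.12,"spin":0,"grip":0.6},
  {"tx":0,"ty":0,"tz":-0.12,"spin":0,"grip":0.6},
])

```text
time: 7.35
position: [459.7, 77.9, 181.9]
eef_rot: [0.004, -0.049, 0.999, 0.0]
ft_force: [0.4, -1.2, -0.8]
finger_gap: 34.6
grasp_force: 0.0
```

```bash
python3 snap.py w5; python3 go.py 457 77.4 5.65 507.3 364.3; for p in "507.3 364.3 1.4 462.3 23.5" "462.3 23.5 5.65 500.8 310" "500.8 310 1.4 467.8 -30.1" "467.8 -30.1 5.65 512.9 256.4" "512.9 256.4 1.4 473 -83.6"; do python3 go.py $p; done
python3 - <<'E'
from h import *
import pickle
c=pickle.load(open('w5.pkl','rb'));im=cv2.imread('pics/w5.png')
m=cv2.inRange(cv2.cvtColor(im,cv2.COLOR_BGR2HSV),(12,60,180),(30,112,255))
for k in cv2.findContours(m,0,1)[0]:
    if cv2.contourArea(k)>800: print(cv2.boundingRect(k),cv2.minAreaRect(plane(c,k,64)[:,:2].astype(np.float32)))
E
```

```text
7.35 [459.72310002  77.9353207  181.92779822] [ 3.95727164e-03 -4.92389257e-02  9.98779077e-01  4.72924899e-04] 34.63358467255941 [ 1.67928793e-01  1.90295657e-02 -3.11668236e-01  1.23212764e+00
  2.18515776e-06  6.94103307e-02]
tx -0.0783 ty 0.2806
tx 0.0533 ty -0.3396
tx -0.0665 ty 0.2813
tx 0.0413 ty -0.3392
tx -0.0731 ty 0.2807
tx 0.0482 ty -0.3389
(511, 239, 47, 140) ((505.34600830078125, 261.8957214355469), (132.213623046875, 15.695533752441406), 4.018465042114258)
(555, 237, 65, 158) ((513.0457153320312, 334.0698547363281), (165.0373992919922, 21.249536514282227), 1.604573130607605)
(162, 148, 47, 66) ((425.4779052734375, -16.669931411743164), (43.91004180908203, 31.953943252563477), 6.8565545082092285)
(220, 145, 57, 73) ((422.7541198730469, 26.73688507080078), (47.690452575683594, 36.65154266357422), 5.61267614364624)
(290, 125, 39, 208) ((456.5460205078125, 70.38200378417969), (147.90017700195312, 24.43290138244629), 6.0398268699646)
```

View pics/w5.png

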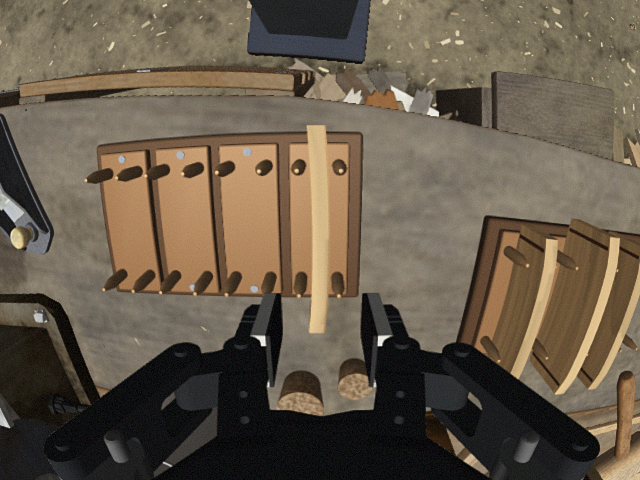

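Stave a sits between its four dowels (column ~317, rows 125–332), centred at x ≈ 456.5. Next is stave c.

Call:
carry_out([
  {"tx":-0.0783,"ty":0.2806,"tz":0,"spin":4.25,"grip":0.6},
  {"tx":-0.0783,"ty":0.2806,"tz":0,"spin":4.25,"grip":0.6},
  {"tx":-0.0783,"ty":0.2806,"tz":0,"spin":4.25,"grip":0.6},
  {"tx":-0.0783,"ty":0.2806,"tz":0,"spin":4.25,"grip":0.6},
  {"tx":-0.0783,"ty":0.2806,"tz":0,"spin":4.25,"grip":0.6},
  {"tx":-0.0783,"ty":0.2806,"tz":0,"spin":4.25,"grip":0.6},
  {"tx":-0.0783,"ty":0.2806,"tz":0,"spin":4.25,"grip":0.6},
  {"tx":-0.0783,"ty":0.2806,"tz":0.02,"spin":4.25,"grip":0.6},
  {"tx":-0.0783,"ty":0.2806,"tz":0.05,"spin":4.25,"grip":0.6},
  {"tx":-0.0783,"ty":0.2806,"tz":0.08,"spin":4.25,"grip":0.6},
  {"tx":-0.0783,"ty":0.2806,"tz":0.095,"spin":4.25,"grip":0.6},
  {"tx":-0.0783,"ty":0.2806,"tz":0.104,"spin":4.25,"grip":0.6},
  {"tx":-0.0783,"ty":0.2806,"tz":0.104,"spin":4.25,"grip":0.6},
  {"tx":-0.0783,"ty":0.2806,"tz":0.104,"spin":4.25,"grip":0.6},
])

```text
time: 8.8
position: [507.7, 364.3, 73.6]
eef_rot: [0.0, -0.012, 1.0, 0.0]
ft_force: [0.5, -0.3, -0.1]
finger_gap: 34.4
grasp_force: 0.0
```

Call:
carry_out([
  {"tx":0,"ty":0,"tz":0,"spin":0,"grip":1},
  {"tx":0,"ty":0,"tz":0,"spin":0,"grip":1},
  {"tx":0,"ty":0,"tz":0,"spin":0,"grip":1},
  {"tx":0,"ty":0,"tz":0,"spin":0,"grip":1},
  {"tx":0,"ty":0,"tz":0,"spin":0,"grip":1},
  {"tx":0,"ty":0,"tz":-0.02,"spin":0,"grip":1},
  {"tx":0,"ty":0,"tz":-0.05,"spin":0,"grip":1},
  {"tx":0,"ty":0,"tz":-0.1,"spin":0,"grip":1},
  {"tx":0,"ty":0,"tz":-0.1,"spin":0,"grip":1},
  {"tx":0,"ty":0,"tz":-0.1,"spin":0,"grip":1},
])

```text
time: 9.8
position: [508.2, 365.0, 174.7]
eef_rot: [0.001, -0.012, 1.0, 0.001]
ft_force: [-0.5, 0.4, -1.7]
finger_gap: 11.2
grasp_force: 58.5
```

Call:
carry_out([
  {"tx":0.0533,"ty":-0.3396,"tz":0,"spin":-4.25,"grip":1},
  {"tx":0.0533,"ty":-0.3396,"tz":0,"spin":-4.25,"grip":1},
  {"tx":0.0533,"ty":-0.3396,"tz":0,"spin":-4.25,"grip":1},
  {"tx":0.0533,"ty":-0.3396,"tz":0,"spin":-4.25,"grip":1},
  {"tx":0.0533,"ty":-0.3396,"tz":0,"spin":-4.25,"grip":1},
  {"tx":0.0533,"ty":-0.3396,"tz":0,"spin":-4.25,"grip":1},
  {"tx":0.0533,"ty":-0.3396,"tz":0,"spin":-4.25,"grip":1},
  {"tx":0.0533,"ty":-0.3396,"tz":0,"spin":-4.25,"grip":1},
  {"tx":0.0533,"ty":-0.3396,"tz":0,"spin":-4.25,"grip":1},
  {"tx":0.0533,"ty":-0.3396,"tz":0.03,"spin":-4.25,"grip":1},
  {"tx":0.0533,"ty":-0.3396,"tz":0.05,"spin":-4.25,"grip":1},
  {"tx":0.0533,"ty":-0.3396,"tz":0.065,"spin":-4.25,"grip":1},
  {"tx":0.0533,"ty":-0.3396,"tz":0.08,"spin":-4.25,"grip":1},
  {"tx":0.0533,"ty":-0.3396,"tz":0.09,"spin":-4.25,"grip":1},
  {"tx":0.0533,"ty":-0.3396,"tz":0.096,"spin":-4.25,"grip":1},
  {"tx":0.0533,"ty":-0.3396,"tz":0.1,"spin":-4.25,"grip":1},
  {"tx":0.0533,"ty":-0.3396,"tz":0.1,"spin":-4.25,"grip":1},
  {"tx":0.0533,"ty":-0.3396,"tz":0.1,"spin":-4.25,"grip":1},
])

```text
time: 11.6
position: [462.3, 24.4, 74.6]
eef_rot: [0.0, -0.05, 0.999, 0.0]
ft_force: [-6.2, -0.1, 10.6]
finger_gap: 11.0
grasp_force: 60.6
```

Call:
carry_out([
  {"tx":0,"ty":0,"tz":0,"spin":0,"grip":0.6},
  {"tx":0,"ty":0,"tz":0,"spin":0,"grip":0.6},
  {"tx":0,"ty":0,"tz":0,"spin":0,"grip":0.6},
  {"tx":0,"ty":0,"tz":0,"spin":0,"grip":0.6},
  {"tx":0,"ty":0,"tz":-0.04,"spin":0,"grip":0.6},
  {"tx":0,"ty":0,"tz":-0.09,"spin":0,"grip":0.6},
  {"tx":0,"ty":0,"tz":-0.12,"spin":0,"grip":0.6},
  {"tx":0,"ty":0,"tz":-0.12,"spin":0,"grip":0.6},
])

```text
time: 12.4
position: [465.0, 23.8, 197.9]
eef_rot: [0.004, -0.049, 0.999, -0.0]
ft_force: [-0.9, -0.8, 0.4]
finger_gap: 33.9
grasp_force: 0.0
```

```bash
python3 snap.py w6
```

```text
12.4 [464.96596134  23.7850315  197.88726731] [ 3.90519550e-03 -4.92694340e-02  9.98777889e-01 -1.07237508e-05] 33.890585029199414 [ 5.11308465e-02  1.36473667e-02 -2.81997163e-01  1.26734144e+00
 -3.58267474e-05 -4.74488242e-02]
```

View pics/w6.png

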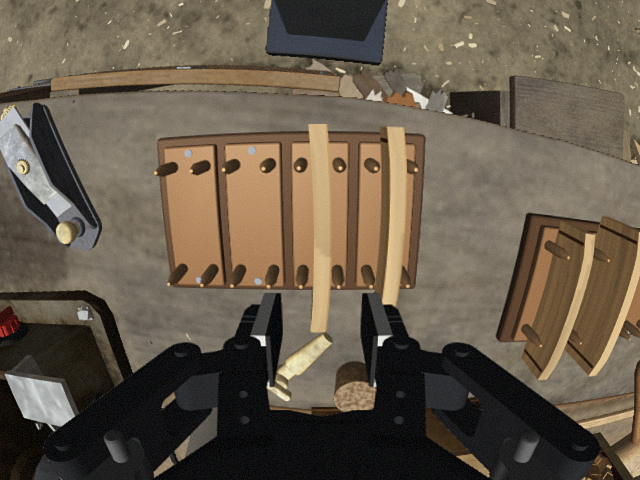

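Stave c stands in the second place (column ~319), beside a (~393). Next is stave d.

Call:
carry_out([
  {"tx":-0.0665,"ty":0.2813,"tz":0,"spin":4.25,"grip":0.6},
  {"tx":-0.0665,"ty":0.2813,"tz":0,"spin":4.25,"grip":0.6},
  {"tx":-0.0665,"ty":0.2813,"tz":0,"spin":4.25,"grip":0.6},
  {"tx":-0.0665,"ty":0.2813,"tz":0,"spin":4.25,"grip":0.6},
  {"tx":-0.0665,"ty":0.2813,"tz":0,"spin":4.25,"grip":0.6},
  {"tx":-0.0665,"ty":0.2813,"tz":0,"spin":4.25,"grip":0.6},
  {"tx":-0.0665,"ty":0.2813,"tz":0,"spin":4.25,"grip":0.6},
  {"tx":-0.0665,"ty":0.2813,"tz":0.02,"spin":4.25,"grip":0.6},
  {"tx":-0.0665,"ty":0.2813,"tz":0.05,"spin":4.25,"grip":0.6},
  {"tx":-0.0665,"ty":0.2813,"tz":0.08,"spin":4.25,"grip":0.6},
  {"tx":-0.0665,"ty":0.2813,"tz":0.1,"spin":4.25,"grip":0.6},
  {"tx":-0.0665,"ty":0.2813,"tz":0.112,"spin":4.25,"grip":0.6},
  {"tx":-0.0665,"ty":0.2813,"tz":0.112,"spin":4.25,"grip":0.6},
  {"tx":-0.0665,"ty":0.2813,"tz":0.112,"spin":4.25,"grip":0.6},
])

```text
time: 13.85
position: [501.2, 309.8, 81.6]
eef_rot: [-0.0, -0.012, 1.0, -0.0]
ft_force: [0.5, -0.3, -0.3]
finger_gap: 34.3
grasp_force: 0.0
```

Call:
carry_out([
  {"tx":0,"ty":0,"tz":0,"spin":0,"grip":1},
  {"tx":0,"ty":0,"tz":0,"spin":0,"grip":1},
  {"tx":0,"ty":0,"tz":0,"spin":0,"grip":1},
  {"tx":0,"ty":0,"tz":0,"spin":0,"grip":1},
  {"tx":0,"ty":0,"tz":0,"spin":0,"grip":1},
  {"tx":0,"ty":0,"tz":-0.02,"spin":0,"grip":1},
  {"tx":0,"ty":0,"tz":-0.05,"spin":0,"grip":1},
  {"tx":0,"ty":0,"tz":-0.1,"spin":0,"grip":1},
  {"tx":0,"ty":0,"tz":-0.1,"spin":0,"grip":1},
  {"tx":0,"ty":0,"tz":-0.1,"spin":0,"grip":1},
])

```text
time: 14.85
position: [501.8, 310.7, 182.8]
eef_rot: [0.001, -0.012, 1.0, 0.001]
ft_force: [-0.5, -0.7, -1.5]
finger_gap: 11.1
grasp_force: 58.6
```

Call:
carry_out([
  {"tx":0.0413,"ty":-0.3392,"tz":0,"spin":-4.25,"grip":1},
  {"tx":0.0413,"ty":-0.3392,"tz":0,"spin":-4.25,"grip":1},
  {"tx":0.0413,"ty":-0.3392,"tz":0,"spin":-4.25,"grip":1},
  {"tx":0.0413,"ty":-0.3392,"tz":0,"spin":-4.25,"grip":1},
  {"tx":0.0413,"ty":-0.3392,"tz":0,"spin":-4.25,"grip":1},
  {"tx":0.0413,"ty":-0.3392,"tz":0,"spin":-4.25,"grip":1},
  {"tx":0.0413,"ty":-0.3392,"tz":0,"spin":-4.25,"grip":1},
  {"tx":0.0413,"ty":-0.3392,"tz":0,"spin":-4.25,"grip":1},
  {"tx":0.0413,"ty":-0.3392,"tz":0,"spin":-4.25,"grip":1},
  {"tx":0.0413,"ty":-0.3392,"tz":0.03,"spin":-4.25,"grip":1},
  {"tx":0.0413,"ty":-0.3392,"tz":0.05,"spin":-4.25,"grip":1},
  {"tx":0.0413,"ty":-0.3392,"tz":0.065,"spin":-4.25,"grip":1},
  {"tx":0.0413,"ty":-0.3392,"tz":0.08,"spin":-4.25,"grip":1},
  {"tx":0.0413,"ty":-0.3392,"tz":0.09,"spin":-4.25,"grip":1},
  {"tx":0.0413,"ty":-0.3392,"tz":0.096,"spin":-4.25,"grip":1},
  {"tx":0.0413,"ty":-0.3392,"tz":0.1,"spin":-4.25,"grip":1},
  {"tx":0.0413,"ty":-0.3392,"tz":0.1,"spin":-4.25,"grip":1},
  {"tx":0.0413,"ty":-0.3392,"tz":0.1,"spin":-4.25,"grip":1},
])

```text
time: 16.65
position: [467.7, -29.2, 82.7]
eef_rot: [0.0, -0.05, 0.999, 0.0]
ft_force: [-6.7, 0.8, 10.7]
finger_gap: 11.0
grasp_force: 60.8
```

Call:
carry_out([
  {"tx":0,"ty":0,"tz":0,"spin":0,"grip":0.6},
  {"tx":0,"ty":0,"tz":0,"spin":0,"grip":0.6},
  {"tx":0,"ty":0,"tz":0,"spin":0,"grip":0.6},
  {"tx":0,"ty":0,"tz":0,"spin":0,"grip":0.6},
  {"tx":0,"ty":0,"tz":-0.04,"spin":0,"grip":0.6},
  {"tx":0,"ty":0,"tz":-0.09,"spin":0,"grip":0.6},
  {"tx":0,"ty":0,"tz":-0.12,"spin":0,"grip":0.6},
  {"tx":0,"ty":0,"tz":-0.12,"spin":0,"grip":0.6},
])

```text
time: 17.45
position: [470.4, -30.1, 205.9]
eef_rot: [0.004, -0.049, 0.999, -0.0]
ft_force: [0.6, 0.3, -0.7]
finger_gap: 33.8
grasp_force: 0.0
```

Call:
carry_out([
  {"tx":-0.0731,"ty":0.2807,"tz":0,"spin":4.25,"grip":0.6},
  {"tx":-0.0731,"ty":0.2807,"tz":0,"spin":4.25,"grip":0.6},
  {"tx":-0.0731,"ty":0.2807,"tz":0,"spin":4.25,"grip":0.6},
  {"tx":-0.0731,"ty":0.2807,"tz":0,"spin":4.25,"grip":0.6},
  {"tx":-0.0731,"ty":0.2807,"tz":0,"spin":4.25,"grip":0.6},
  {"tx":-0.0731,"ty":0.2807,"tz":0,"spin":4.25,"grip":0.6},
  {"tx":-0.0731,"ty":0.2807,"tz":0,"spin":4.25,"grip":0.6},
  {"tx":-0.0731,"ty":0.2807,"tz":0.03,"spin":4.25,"grip":0.6},
  {"tx":-0.0731,"ty":0.2807,"tz":0.06,"spin":4.25,"grip":0.6},
  {"tx":-0.0731,"ty":0.2807,"tz":0.09,"spin":4.25,"grip":0.6},
  {"tx":-0.0731,"ty":0.2807,"tz":0.115,"spin":4.25,"grip":0.6},
  {"tx":-0.0731,"ty":0.2807,"tz":0.128,"spin":4.25,"grip":0.6},
  {"tx":-0.0731,"ty":0.2807,"tz":0.136,"spin":4.25,"grip":0.6},
  {"tx":-0.0731,"ty":0.2807,"tz":0.136,"spin":4.25,"grip":0.6},
  {"tx":-0.0731,"ty":0.2807,"tz":0.136,"spin":4.25,"grip":0.6},
])

```text
time: 18.95
position: [513.8, 256.7, 66.2]
eef_rot: [0.001, -0.012, 1.0, 0.0]
ft_force: [0.1, 0.4, 0.0]
finger_gap: 34.1
grasp_force: 0.0
```

Call:
carry_out([
  {"tx":0,"ty":0,"tz":0,"spin":0,"grip":1},
  {"tx":0,"ty":0,"tz":0,"spin":0,"grip":1},
  {"tx":0,"ty":0,"tz":0,"spin":0,"grip":1},
  {"tx":0,"ty":0,"tz":0,"spin":0,"grip":1},
  {"tx":0,"ty":0,"tz":0,"spin":0,"grip":1},
  {"tx":0,"ty":0,"tz":-0.02,"spin":0,"grip":1},
  {"tx":0,"ty":0,"tz":-0.05,"spin":0,"grip":1},
  {"tx":0,"ty":0,"tz":-0.1,"spin":0,"grip":1},
  {"tx":0,"ty":0,"tz":-0.1,"spin":0,"grip":1},
  {"tx":0,"ty":0,"tz":-0.1,"spin":0,"grip":1},
])

```text
time: 19.95
position: [513.9, 257.0, 166.7]
eef_rot: [0.001, -0.012, 1.0, 0.001]
ft_force: [-0.5, -0.1, -2.3]
finger_gap: 10.9
grasp_force: 58.5
```

Call:
carry_out([
  {"tx":0.0482,"ty":-0.3389,"tz":0,"spin":-4.25,"grip":1},
  {"tx":0.0482,"ty":-0.3389,"tz":0,"spin":-4.25,"grip":1},
  {"tx":0.0482,"ty":-0.3389,"tz":0,"spin":-4.25,"grip":1},
  {"tx":0.0482,"ty":-0.3389,"tz":0,"spin":-4.25,"grip":1},
  {"tx":0.0482,"ty":-0.3389,"tz":0,"spin":-4.25,"grip":1},
  {"tx":0.0482,"ty":-0.3389,"tz":0,"spin":-4.25,"grip":1},
  {"tx":0.0482,"ty":-0.3389,"tz":0,"spin":-4.25,"grip":1},
  {"tx":0.0482,"ty":-0.3389,"tz":0,"spin":-4.25,"grip":1},
  {"tx":0.0482,"ty":-0.3389,"tz":0,"spin":-4.25,"grip":1},
  {"tx":0.0482,"ty":-0.3389,"tz":0.03,"spin":-4.25,"grip":1},
  {"tx":0.0482,"ty":-0.3389,"tz":0.05,"spin":-4.25,"grip":1},
  {"tx":0.0482,"ty":-0.3389,"tz":0.065,"spin":-4.25,"grip":1},
  {"tx":0.0482,"ty":-0.3389,"tz":0.08,"spin":-4.25,"grip":1},
  {"tx":0.0482,"ty":-0.3389,"tz":0.09,"spin":-4.25,"grip":1},
  {"tx":0.0482,"ty":-0.3389,"tz":0.096,"spin":-4.25,"grip":1},
  {"tx":0.0482,"ty":-0.3389,"tz":0.1,"spin":-4.25,"grip":1},
  {"tx":0.0482,"ty":-0.3389,"tz":0.1,"spin":-4.25,"grip":1},
  {"tx":0.0482,"ty":-0.3389,"tz":0.1,"spin":-4.25,"grip":1},
])

```text
time: 21.75
position: [473.0, -82.6, 66.6]
eef_rot: [0.0, -0.05, 0.999, 0.0]
ft_force: [-6.6, 2.1, 9.5]
finger_gap: 11.1
grasp_force: 60.7
```

Release, lift well clear, back off a little, then check.

Call:
carry_out([
  {"tx":0,"ty":0,"tz":0,"spin":0,"grip":0.6},
  {"tx":0,"ty":0,"tz":0,"spin":0,"grip":0.6},
  {"tx":0,"ty":0,"tz":0,"spin":0,"grip":0.6},
  {"tx":0,"ty":0,"tz":0,"spin":0,"grip":0.6},
  {"tx":0,"ty":0,"tz":-0.04,"spin":0,"grip":0.6},
  {"tx":0,"ty":0,"tz":-0.09,"spin":0,"grip":0.6},
  {"tx":0,"ty":0.05,"tz":-0.14,"spin":0,"grip":0.6},
  {"tx":0,"ty":0.08,"tz":-0.19,"spin":0,"grip":0.6},
  {"tx":0,"ty":0.08,"tz":-0.19,"spin":0,"grip":0.6},
  {"tx":0,"ty":0.08,"tz":-0.19,"spin":0,"grip":0.6},
  {"tx":0,"ty":0.08,"tz":-0.19,"spin":0,"grip":0.6},
])

```text
time: 22.85
position: [465.7, -3.6, 255.3]
eef_rot: [0.0, -0.05, 0.999, -0.0]
ft_force: [0.2, -0.2, -0.1]
finger_gap: 34.4
grasp_force: 0.0
```

```bash
python3 snap.py w7
python3 - <<'E'
from rig import env
from h import *
import pickle
a=env.grab_frame('side');cv2.imwrite('pics/side7.png',cv2.resize(a[180:400,200:440],None,fx=2.4,fy=2.4))
c=pickle.load(open('w7.pkl','rb'));im=cv2.imread('pics/w7.png')
m=cv2.inRange(cv2.cvtColor(im,cv2.COLOR_BGR2HSV),(12,60,180),(30,112,255))
L=sorted([k for k in cv2.findContours(m,0,1)[0] if cv2.boundingRect(k)[3]>130],key=lambda k:-cv2.boundingRect(k)[0])
for k,z in zip(L,(63,79,87,71)): print(cv2.boundingRect(k),cv2.minAreaRect(plane(c,k,z)[:,:2].astype(np.float32)))
E
```

```text
22.85 [465.66115712  -3.57415136 255.34440788] [ 4.27577695e-04 -4.97824788e-02  9.98759980e-01 -1.55124230e-04] 34.43777093432408 [-7.52214314e-03  1.30529731e-02 -1.56931144e-01  1.39994068e+00
 -2.60743690e-04 -1.07128396e-01]
(398, 132, 24, 163) ((456.8236083984375, 76.10672760009766), (149.25335693359375, 15.39053726196289), 5.566653728485107)
(343, 129, 29, 173) ((460.7103576660156, 25.828781127929688), (148.55503845214844, 20.19335174560547), 5.575527191162109)
(269, 129, 27, 177) ((466.5699768066406, -33.41767120361328), (148.65748596191406, 19.44649887084961), 7.416813850402832)
(214, 131, 25, 167) ((472.05072021484375, -84.81657409667969), (149.5526580810547, 14.196859359741211), 6.717811107635498)
```

View pics/w7.png

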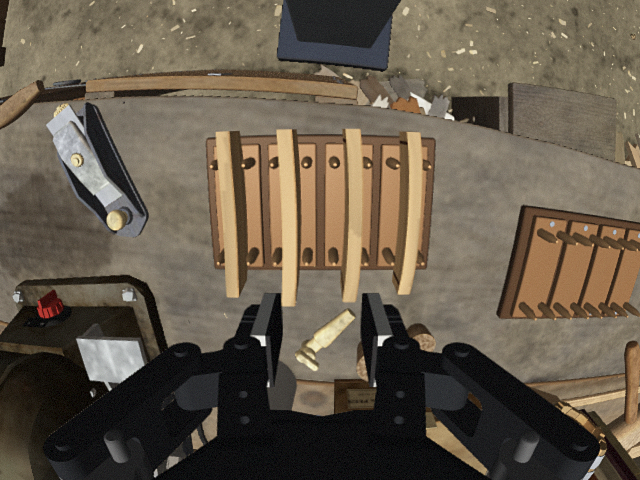

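View pics/side7.png

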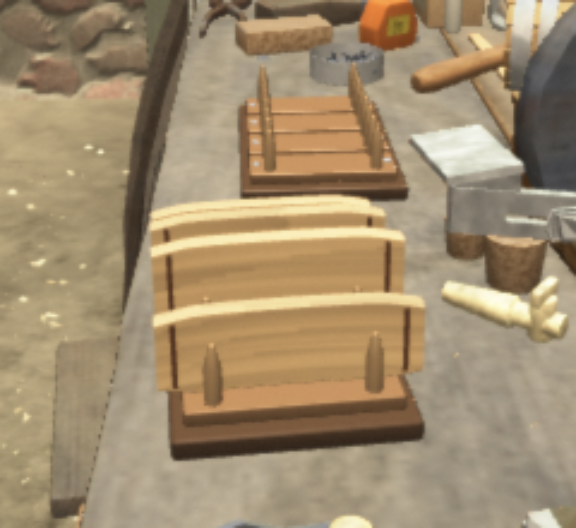

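The wrist view shows all four staves between their dowels, at columns 411, 352, 288 and 229 from the left place to the right. The side view shows them seated level on the battens and the planing rack empty. The measured centres lie within 2 mm of the places along x.

```bash
python3 -c "
from rig import env
print(env.sign_off())"
```

```text
the job is handed in; nothing more can be done
None
```

All four staves (a, c, d, b from left to right) now stand in the raising rack in their original order, seated between the dowels and centred lengthwise to within about 2 mm; the job was handed in at about 23 s.

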